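Slide the drip tray home under the vial station

TASK

Put the orange drip tray into the open bay under the white vial station, rear edge first. The guide channel inside cannot be seen (its left wall can be felt with the side of the tray and followed), so line the tray up by touch and push it gently until the tray is fully home with the brass plunger pressed all the way in. Keep every push on the station light (below about 20 N), let go of the tray, and leave the pen, the syringe and the small vial where they are.

Things in the scene. Friction and masses are not known exactly. Their poses are not given: they have to be found in the camera images.
- catch_tray: Loose orange plastic open tray, 0.14 to 0.24 kg, body 95 (x) by 70 (y) by 20 mm high, flat underside that slides on the bench. Origin: centre of its underside; x points to the rear edge, which enters the bay first (47.5 mm from the origin), z up. From its front edge a tongue (30 mm wide, top at 9 mm) leads to an upright grip centred at x = -82.5 mm: 28 mm along x, 16 mm along y, top at z = 68 mm.
- tray_grip (a point): Point in the tray's upright grip, on its centre line, 55 mm above the tray's underside and 82.5 mm in front of the tray's origin; axes as the tray's. The grip can be pinched here from above across its 16 mm thickness (tray's y).
- station: White vial station fixed to the bench, 110 (x) by 140 (y) by 44 mm high, teal vial plate on its deck (top at 66 mm). Origin: centre of its underside; x points from its open front (x = -55 mm) to its closed back, y to its left, z up. Below the deck (underside 29 mm above the bench) is a bay with no floor, open in front only, 128 mm wide (y = -64 to +64 mm).
- bay_mouth (a point): Middle of the bay's open front, on the bench (station x = -55, y = 0); axes as the station's. Hidden inside is a rigid guide channel 72.5 mm wide, parallel to the station's x; its centre line lies 3 to 21 mm left (+y) of the station's, differing each time and never read. Its walls have blunt front ends: left wall (10 mm thick) starts at station x = -38, right wall (21 mm thick) at x = 0.
- bay_stop (a point): Point on the station's centre line at the channel's end stop (station x = 44 mm, y = 0, on the bench); axes as the station's. Both channel walls reach back to the stop. Between station x = -38 and 0 a tray that entered to the right of the left wall can touch only that wall inside the bay. Home: the tray's rear edge is at the stop, its origin at station x = -3.5 mm.
- plunger (a joint): Brass plunger on the channel's centre line at the end stop, pushed in by the tray's rear edge over the last 8 mm (from x = 36 mm to 44 mm). 0 = out, 0.008 m = fully in; it resists with about 4 N and stays where it is pushed.
- pen_blue: Marker pen with blue cap, 138 mm long, lying on the bench; a bystander. Origin: its underside's centre.
- syringe: Plastic syringe, 92 mm long, lying on the bench; a bystander. Origin: its underside's centre.
- vial_clear: Clear vial with white cap, 28 mm wide, 52 mm high, standing on the bench; a bystander. Origin: its underside's centre.

How it is judged:
At the end, for the whole second after the job is handed in: The tray lies flat on the bench (tilt < 0.06 rad, < 4 mm up) in the channel, its origin at most 2 mm short of home along the station's x, 0 to 25 mm left of the station's centre line and parallel within 0.06 rad, at rest; the plunger is in by more than 6.5 mm (x of catch_tray in the frame of station above -0.0055 m and y of catch_tray in the frame of station between 0 and 0.025 m and angle between the x axis of catch_tray and the x axis of station, either way round below 0.06 rad and angle between catch_tray's own z axis and vertical below 0.06 rad and height (world z) of catch_tray below 0.004 m and value of joint plunger above 0.0065 m and linear speed of catch_tray below 0.01 m/s); the robot touches nothing.
It fails at once if the station (with its guide channel and plunger) is pushed with more than 25 N by the tray or the robot (contact force between station and anything else above 25 N).
It fails at once if the pen, the syringe or the small vial is moved by more than 20 mm (distance of any of pen_blue, syringe, vial_clear from where it was at the start of the episode above 0.02 m).
It also fails if it takes over 48 s, if anything falls off the work surface, if the arm or the gripper's body presses on something with over 40 N, if the wrist force passes 120 N, or if a joint passes its speed limit or range.

ROBOT

A 7-joint arm with a two-finger parallel gripper is mounted at the origin on a cart in front of the work surface, level with it; the furniture and walls round the work are solid. World frame = base frame: x ahead of the robot, y to its left, z up, the work surface at z = 0. Lengths are in m, angles in rad, forces in N, time in s.
With the tool pointing down it reaches from about 0.425 to 0.925 m from the base axis. Payload 6.8 kg.
Tool frame: the origin (TCP) lies at the very end of the fingers, on their centre line; the grasp point (between the pads) lies 19 mm behind it; z points along the fingers, y is the line along which they close (so a half turn about z gives the same grasp; the last joint's range is limited). The gripper opens to 85 mm and grips with 20 to 120 N. Pads are 22 mm wide; open, the fingers measure 114 mm over their backs; the gripper's body (76 mm by 85 mm) begins 54 mm behind the grasp point. The pads swing forward as they close: fully open they stand 13 mm farther back than shut.
Start: joints at [-1.313, 0.477, 0.022, 1.555, -0.011, 1.109, -0.083], TCP at [0.241, 0.63, 0.208] pointing down, gripper open.
Joint ranges: [-2.96, 2.96], [-0.34, 2.1], [-1.41, 1.46], [0.24, 2.44], [-1.37, 4.51], [0.17, 1.92], [-2.96, 2.96]. Speed limits (rad/s): [2.39, 2.39, 3.14, 3.14, 3.14, 3.14, 3.14].

INTERFACE

Orientations are given as a unit quaternion [w, x, y, z].
In Python, from station import bot gives the robot as it stands.
- The arm moves only by the tool apply_moves, never from a script. Its argument "deltas" is a list of rows, each a list of 3 entries, a list of its own where there are three numbers: the closure, from 0 (fully open) to 1 (shut), then the shift along the tool's x, y, z in units of 0.2 m (1.0 is 0.2 m), then the turn about the tool's z in units of 2 pi rad (1.0 is 2 pi rad). A call has 1 to 12 rows; each row is the pose to reach, as a shift and turn from the pose commanded when the call began, along the tool's axes at that moment, turning the shorter way round; what a row does not reach only later rows make up. A row lasts 1/10 s, in which the tool goes at most 50 mm and 8.59 degrees, less where a joint would pass 70% of its speed; a pose out of reach is approached as far as the arm can. A call with a number of a shift or a turn outside -1 to 1 is refused whole. A call with a gripper value outside its range is refused whole. The fingers move at their own pace and stop on an object; "squeeze" is the grip in N (left out, the last holds). Time passes only in rows, so rows that repeat a pose let the fingers close. It gives the time, the measured TCP pose, the force, the opening and the grip force at its end, in the units of the state.
- bot.get_obs(): the state, without advancing time (a new reading comes with each control period).
- bot.read_camera(name): name is "scene" or "top"; returns a dict with "color" (480x640x3 uint8, red, green, blue), "intrinsics" (3x3 intrinsics, pixels), "pose" (4x4, takes a point from camera to world coordinates). Camera axes: x right, y down, z forward; pixel columns grow to the right and rows downward; lengths in m; the calibration is good to about 2 mm. A picture is of the moment at which its call begins. There is no depth.
- bot.hand_in(): hands the job in; it is judged then, once.
Trained networks look in a picture, given as the dict that the camera call returned (one of the last four; its "shot" number tells which), for a name from the list of things; names that differ only in an ending like _2 or _b are one class to them, and where a whole thing is asked for, a point or a joint stands for the part that bears it (a point fixed in the world has none). Each returns a list of dicts, best first, with "confidence" (0 to 1); they miss things now and then, are a little off and sometimes report something else, mostly with a low value. They report only what shows in the picture. A call takes as long as a camera call.
- bot.look_for(picture, target): "point" ([x, y, z] in m, in world coordinates, good to about 4 mm: the middle of the surface that is visible of it).
The state is a dict: "t": time; "q": joint angles; "joint_vel": joint speeds; "joint_torque": joint torques, N m; "eef_pos": TCP position; "tool_rot": TCP orientation; "contact_force": force on the tool from outside, world axes, zero at the start; "torque": the same for the moment, N m; "gripper_width": opening from 0.0 (shut) to 1.0 (fully open); "grasp_force": force on a finger pad.
Only numpy, scipy, OpenCV 4.12 (cv2) and the standard library are available. Lean on these libraries where they do the work, as an engineer would, in place of code of your own. Each camera call takes 0.05 s, during which the arm holds its last target. There are 200 camera calls.

## Working session

There is one attempt and no reset: what is moved stays moved. The work goes in short steps, Python scripts to look and compute and a tool call to move; the robot and the scene stay as the last step left them, time stands still between calls to the robot, and variables do not carry over. Pictures are saved under pics/ and viewed, at most 10 in all, crops included, and the job is handed in when it is done.

Besides the shell and the picture viewer there is one more tool, called after "Call:" as name(argument=value, ...) on one line, values as JSON. apply_moves: Moves the arm, as the interface text tells. Its arguments: {"type":"object","properties":{"deltas":{"type":"array","items":{"type":"array"}},"squeeze":{"type":"number"}},"required":["deltas"]}

```bash
mkdir -p pics; python3 - <<'E'
from station import bot
import cv2
o=bot.get_obs(); print({k:o[k] for k in('t','eef_pos','tool_rot','contact_force','gripper_width')})
for c in('scene','top'):
    p=bot.read_camera(c); cv2.imwrite(f'pics/{c}0.png',p['color'][:,:,::-1])
    print(c,p['intrinsics'],p['pose'])
    for n in('catch_tray','tray_grip','station','plunger','pen_blue','syringe','vial_clear'):
        try: print(n,[(d['point'],d['confidence']) for d in bot.look_for(p,n)[:2]])
        except Exception as e: print(n,e)
E
```

```text
{'t': 0.0, 'eef_pos': array([0.24119921, 0.62975824, 0.20682577]), 'tool_rot': array([-8.62662582e-05,  1.81833749e-01,  9.83328877e-01, -8.94345324e-04]), 'contact_force': array([-0.56181976, -0.34300328,  0.79586883]), 'gripper_width': 0.9996686580345957}
scene [[489.21145186   0.         326.68495355]
 [  0.         489.21145186 238.83393801]
 [  0.           0.           1.        ]] [[-0.84003087 -0.3624712   0.40368646  0.17953169]
 [-0.54231039  0.58256933 -0.60540269  0.40028122]
 [-0.01573431 -0.72748031 -0.68594812  0.6652081 ]
 [ 0.          0.          0.          1.        ]]
catch_tray [([0.5318, -0.003, 0.0054], 0.87)]
tray_grip [([0.5355, -0.0028, 0.0111], 0.6)]
station [([0.5964, -0.247, 0.0598], 0.71)]
plunger []
pen_blue [([0.376, 0.1275, 0.0121], 0.74)]
syringe [([0.3789, -0.3241, 0.0129], 0.79), ([0.6007, -0.2481, 0.0559], 0.62)]
vial_clear [([0.6213, 0.0433, 0.0333], 0.79)]
top [[622.47478113   0.         307.73021058]
 [  0.         622.47478113 240.95224357]
 [  0.           0.           1.        ]] [[ 2.52049019e-02 -9.84557739e-01  1.73236175e-01  3.70894091e-01]
 [-9.99682079e-01 -2.49403367e-02  3.70411818e-03 -9.41819462e-02]
 [ 6.73650301e-04 -1.73274461e-01 -9.84873346e-01  1.05940682e+00]
 [ 0.00000000e+00  0.00000000e+00  0.00000000e+00  1.00000000e+00]]
catch_tray [([0.541, -0.0079, 0.0031], 0.96)]
tray_grip [([0.5362, -0.0087, -0.0013], 0.78), ([0.6016, -0.2611, 0.0537], 0.41)]
station [([0.5993, -0.2572, 0.0531], 0.69)]
plunger []
pen_blue [([0.3775, 0.1177, 0.0148], 0.61)]
syringe [([0.3931, -0.3268, 0.0144], 0.81)]
vial_clear [([0.6247, 0.0333, 0.0512], 0.7), ([0.5376, -0.0112, 0.0009], 0.57)]
```

View pics/top0.png

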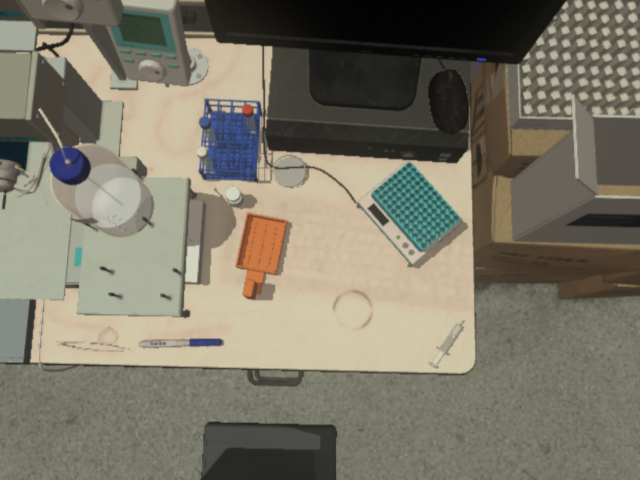

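View pics/scene0.png

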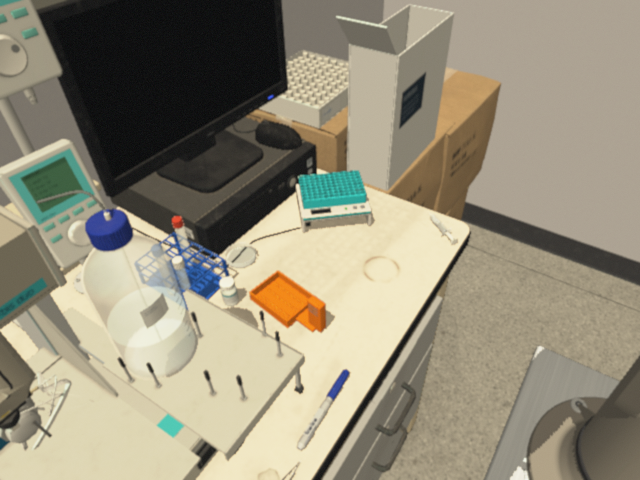

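The top view shows the tray at about (263,242) with its grip at (253,285). The station is at about (412,212), with its front edge running from (360,207) to (412,264) and facing lower-left. The pen (180,343), syringe (447,343) and vial (233,197) are clear of the route.

```bash
cat > h.py <<'E'
import numpy as np,cv2
from scipy.optimize import minimize
def proj(p,P):
    T=np.linalg.inv(p['pose']); c=P@T[:3,:3].T+T[:3,3]; u=c@p['intrinsics'].T; return u[:,:2]/u[:,2:]
def box(x0,x1,y0,y1,z0,z1): return np.array([[x,y,z] for x in(x0,x1) for y in(y0,y1) for z in(z0,z1)])
def place(B,s): c,n=np.cos(s[2]),np.sin(s[2]); return B@np.array([[c,n,0],[-n,c,0],[0,0,1]])+[s[0],s[1],0]
TRAY=[box(-.0475,.0475,-.035,.035,0,.02),box(-.0965,-.0475,-.015,.015,0,.009),box(-.0965,-.0685,-.008,.008,0,.068)]
def sil(p,boxes,s):
    m=np.zeros((480,640),np.uint8)
    for b in boxes: cv2.fillConvexPoly(m,cv2.convexHull(np.round(proj(p,place(b,s))*16).astype(np.int32)),1,shift=4)
    return m
def orange(p):
    h=cv2.cvtColor(p['color'],cv2.COLOR_RGB2HSV); m=cv2.inRange(h,(3,150,90),(17,255,255))
    n,l,st,_=cv2.connectedComponentsWithStats(m); return (l==1+np.argmax(st[1:,4])).astype(np.uint8)
def fit(ps,masks,boxes,s0):
    def cost(s): return -sum((sil(p,boxes,s)&m).sum()/(sil(p,boxes,s)|m).sum() for p,m in zip(ps,masks))
    best=None
    for d in(0,.2,-.2):
        x0=np.array(s0)+[0,0,d]
        r=minimize(cost,x0,method='Nelder-Mead',options=dict(initial_simplex=[x0,x0+[.015,0,0],x0+[0,.015,0],x0+[0,0,.15]],xatol=1e-5,fatol=1e-5))
        if best is None or r.fun<best.fun: best=r
    return best.x,best.fun/len(ps)
E
python3 - <<'E'
from station import bot
from h import *
ps=[bot.read_camera(c) for c in('top','scene')]
M=[orange(p) for p in ps]
print('tray both',fit(ps,M,TRAY,[.545,-.0,-.2]))
print('top',fit(ps[:1],M[:1],TRAY,[.545,-.0,-.2])); print('scene',fit(ps[1:],M[1:],TRAY,[.545,-.0,-.2]))
K=[]
for p in ps:
    h=cv2.cvtColor(p['color'],cv2.COLOR_RGB2HSV); m=cv2.inRange(h,(80,90,40),(100,255,255)); m=cv2.morphologyEx(m,cv2.MORPH_CLOSE,np.ones((5,5)))
    n,l,st,ce=cv2.connectedComponentsWithStats(m)
    m=(l==[i for i in range(1,n) if l[[210,190][len(K)]-0,[415,335][len(K)]]==i][0]).astype(np.uint8); K.append(m); print(m.sum())
# teal plate rect from top at z .066
c=cv2.findContours(K[0],0,1)[0][0].reshape(-1,2).astype(float)
p=ps[0]; r=np.c_[c,np.ones(len(c))]@np.linalg.inv(p['intrinsics']).T@p['pose'][:3,:3].T; o=p['pose'][:3,3]
w=o+r*((.066-o[2])/r[:,2:]); print(cv2.minAreaRect((w[:,:2]*1000).astype(np.float32)))
for p,n,(x,y) in((ps[0],'top',(412,212)),(ps[1],'sc',(335,200))):
    cv2.imwrite(f'pics/st_{n}.png',cv2.resize(p['color'][y-60:y+60,x-70:x+70,::-1],None,fx=5,fy=5,interpolation=cv2.INTER_CUBIC))
E
```

```text
tray both (array([ 0.5503659 , -0.01244406, -0.18956895]), np.float64(-0.8661901284327292))
top (array([ 0.55075868, -0.01124204, -0.18174032]), np.float64(-0.8452104739807756))
scene (array([ 0.55280609, -0.01386355, -0.18555374]), np.float64(-0.8929299796057104))
3855
2059
((608.719482421875, -264.97869873046875), (125.72100067138672, 85.70113372802734), 41.054141998291016)
```

View pics/st_top.png

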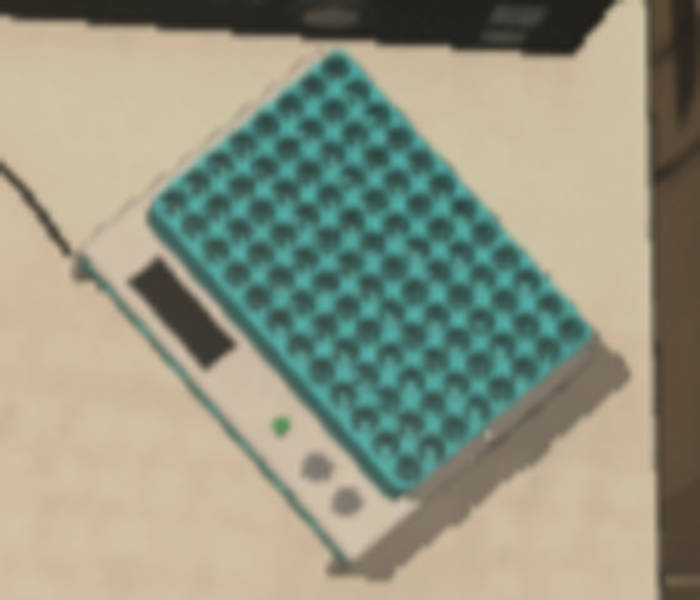

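View pics/st_sc.png

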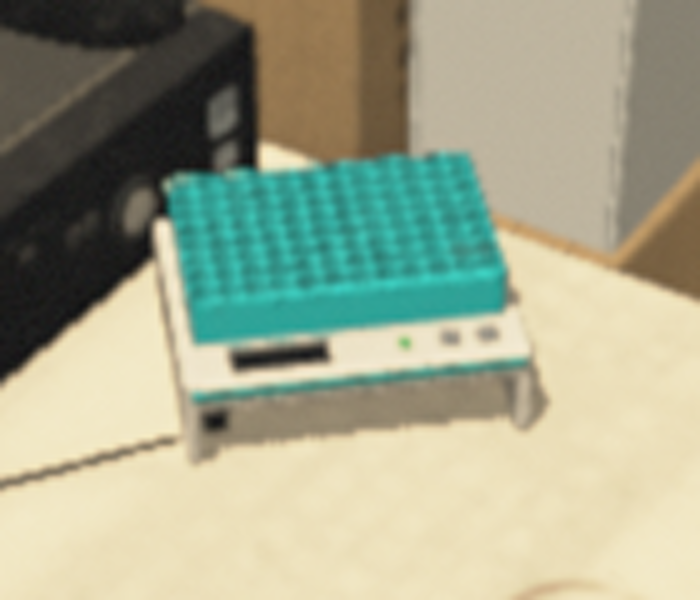

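The front deck corners are at top pixels (358.6,203) and (411.6,264.4). In the scene picture they are at (303.4,218.4) and (371,211.6), with feet at (303.4,231.6) and (370,225.4).

```bash
python3 - <<'E'
from station import bot
from h import *
from scipy.optimize import least_squares
t,s=bot.read_camera('top'),bot.read_camera('scene')
def pl(p,uv,z):
    r=p['pose'][:3,:3]@np.linalg.inv(p['intrinsics'])@[*uv,1]; o=p['pose'][:3,3]; return (o+r*((z-o[2])/r[2]))[:2]
L=np.array([-.055,.07]);R=np.array([-.055,-.07])
obs=[(t,(358.6,203),.044,L),(t,(411.6,264.4),.044,R),(s,(303.4,218.4),.044,L),(s,(371,211.6),.044,R),(s,(303.4,231.6),0,L),(s,(370,225.4),0,R)]
W=np.array([pl(p,u,z) for p,u,z,_ in obs]); print(W)
for i in(0,2,4): d=W[i]-W[i+1]; print(np.linalg.norm(d),np.degrees(np.arctan2(d[1],d[0]))-90)
f=lambda x:np.concatenate([place(np.array([[*l,0]]),x)[0,:2]-w for (_,_,_,l),w in zip(obs,W)])
r=least_squares(f,[.6,-.25,-.85]);print(r.x,np.degrees(r.x[2]),r.fun.round(4))
print('mouth',place(np.array([[-.055,0,0]]),r.x))
o=bot.get_obs();print(o['t'])
from scipy.spatial.transform import Rotation as Ro
q=o['tool_rot'];print(Ro.from_quat([*q[1:],q[0]]).as_matrix().round(3))
for nm,p in(('t',t),('s',s)):
    c=p['color'].copy()
    for bx,st in [(b,[.5515,-.0125,-.186]) for b in TRAY]+[(box(-.055,.055,-.07,.07,0,.044),r.x)]:
        cv2.polylines(c,[cv2.convexHull(np.round(proj(p,place(bx,st))).astype(np.int32))],True,(255,0,255),1)
    y,x=(140,210) if nm=='t' else (140,220)
    cv2.imwrite(f'pics/ov_{nm}.png',cv2.resize(c[y:y+200,x:x+260,::-1],None,fx=3,fy=3))
E
```

```text
[[ 0.61615871 -0.17388327]
 [ 0.51466415 -0.26222154]
 [ 0.61479511 -0.17264932]
 [ 0.51350359 -0.25941992]
 [ 0.62241313 -0.17987037]
 [ 0.51769881 -0.26697263]]
0.13455406573443648 -48.964526331437554
0.13337582693862837 -49.415244450838095
0.1362053291190734 -50.246026643857
[ 0.60222557 -0.26101999 -0.86472642] -49.545174378710854 [ 0.0036  0.0001 -0.0014 -0.0024  0.005  -0.0011 -0.0002 -0.0052 -0.0026
  0.0061 -0.0044  0.0024]
mouth [[ 0.56653892 -0.21916951  0.        ]]
1.0
[[-0.934  0.358 -0.   ]
 [ 0.358  0.934  0.   ]
 [ 0.     0.    -1.   ]]
```

View pics/ov_t.png

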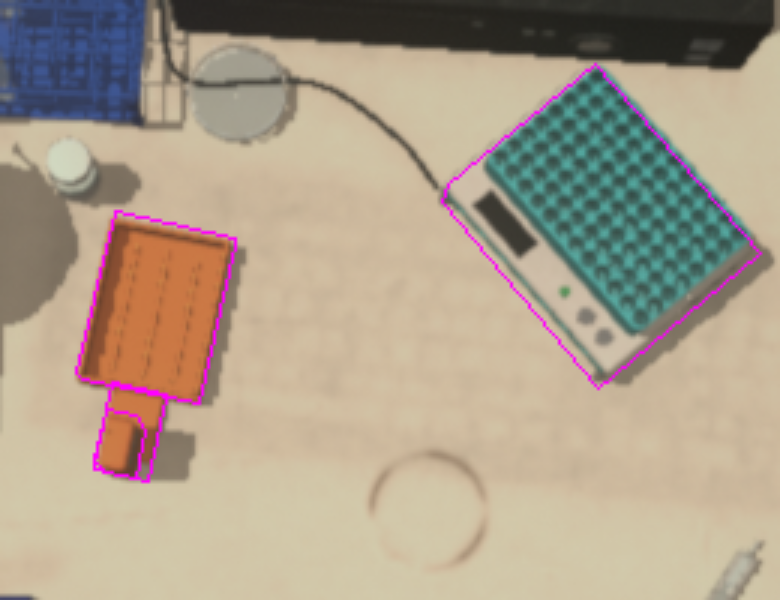

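View pics/ov_s.png

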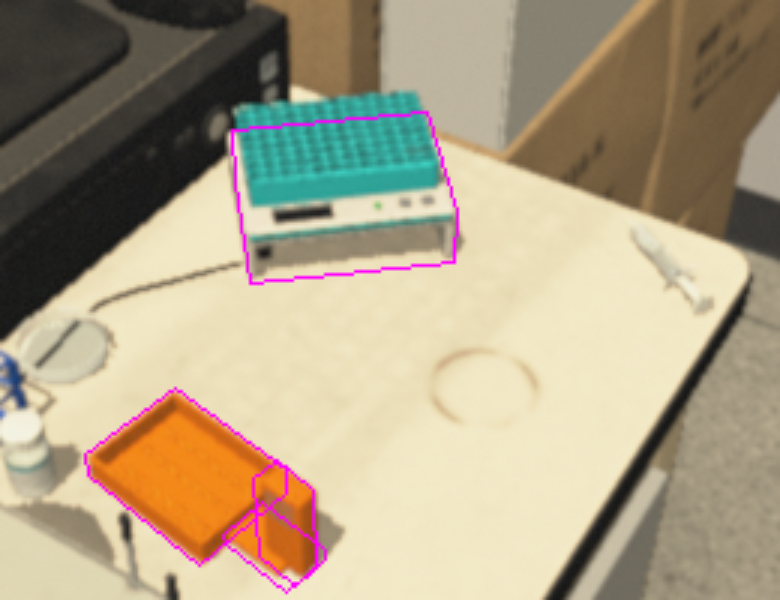

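The overlays match well. I'm moving over the grip in hops, each under 0.2 m per axis.

Call:
apply_moves(deltas=[[0.0, [-0.75, -0.85, -0.25], 0], [0.0, [-0.75, -0.85, -0.25], 0], [0.0, [-0.75, -0.85, -0.25], 0], [0.0, [-0.75, -0.85, -0.25], 0], [0.0, [-0.75, -0.85, -0.25], 0], [0.0, [-0.75, -0.85, -0.25], 0]])

```text
t: 1.6
eef_pos: [0.324, 0.4137, 0.2594]
tool_rot: [0.001, 0.186, 0.983, 0.001]
contact_force: [0.0, 0.7, -0.2]
gripper_width: 1.0
grasp_force: 0.0
```

Call:
apply_moves(deltas=[[0.0, [-0.75, -0.85, 0], 0], [0.0, [-0.75, -0.85, 0], 0], [0.0, [-0.75, -0.85, 0], 0], [0.0, [-0.75, -0.85, 0], 0], [0.0, [-0.75, -0.85, 0], 0], [0.0, [-0.75, -0.85, 0], 0]])

```text
t: 2.2
eef_pos: [0.4013, 0.2022, 0.258]
tool_rot: [0.0, 0.185, 0.983, -0.0]
contact_force: [0.8, 0.1, -0.2]
gripper_width: 0.999
grasp_force: 0.0
```

Call:
apply_moves(deltas=[[0.0, [-0.68, -0.81, 0.0], -0.0286], [0.0, [-0.68, -0.81, 0.2], -0.0286], [0.0, [-0.68, -0.81, 0.4], -0.0286], [0.0, [-0.68, -0.81, 0.7], -0.0286], [0.0, [-0.68, -0.81, 0.75], -0.0286], [0.0, [-0.68, -0.81, 0.75], -0.0286], [0.0, [-0.68, -0.81, 0.75], -0.0286], [0.0, [-0.68, -0.81, 0.75], -0.0286]])

```text
t: 3.0
eef_pos: [0.4691, 0.0067, 0.1076]
tool_rot: [-0.001, 0.093, 0.996, -0.0]
contact_force: [0.3, 0.2, -0.4]
gripper_width: 1.002
grasp_force: 0.0
```

```bash
python3 - <<'E'
from station import bot
from h import *
p=bot.read_camera('scene');t=bot.read_camera('top');print(bot.get_obs()['eef_pos'],bot.get_obs()['contact_force'])
a=p['color'][200:400,200:400,::-1];b=t['color'][160:360,160:360,::-1]
cv2.imwrite('pics/g1.png',cv2.resize(np.hstack([a,b]),None,fx=2,fy=2))
E
```

```text
[0.47015504 0.0075486  0.10893724] [0.98605672 0.39628233 0.23409711]
```

View pics/g1.png

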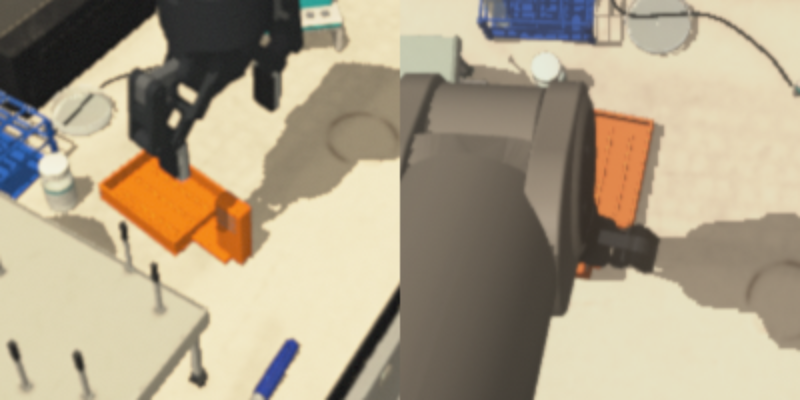

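The fingers straddle the upright grip with the pads lined up across its thickness. I'm going down and closing.

Call:
apply_moves(deltas=[[0.0, [0, -0.022, 0.2], 0], [0.0, [0, -0.022, 0.36], 0], [0.0, [0, -0.022, 0.36], 0], [0.6, [0, -0.022, 0.36], 0], [1.0, [0, -0.022, 0.36], 0], [1.0, [0, -0.022, 0.36], 0], [1.0, [0, -0.022, 0.36], 0], [1.0, [0, -0.022, 0.36], 0], [1.0, [0, -0.022, 0.36], 0], [1.0, [0, -0.022, 0.36], 0]], squeeze=40)

```text
t: 4.1
eef_pos: [0.4686, 0.0015, 0.0364]
tool_rot: [0.0, 0.093, 0.996, 0.0]
contact_force: [-2.1, 1.5, 8.2]
gripper_width: 0.177
grasp_force: 44.3
```

```bash
python3 - <<'E'
from station import bot
from h import *
ps=[bot.read_camera('scene')];o=bot.get_obs();print(o['eef_pos'],o['contact_force'],o['torque'],o['gripper_width'])
print(fit(ps,[orange(ps[0])],TRAY,[.5515,-.0125,-.186]))
E
```

```text
[0.46856681 0.00157707 0.03641476] [-1.6386173   0.60960964  8.04239066] [0.18924925 0.3279801  0.0438396 ] 0.17243451994012812
(array([ 0.55173874, -0.01475491, -0.21131363]), np.float64(-0.7032742155525239))
```

Gripped: the pads are about 15 mm apart. I'm lifting slightly, turning parallel to the station and setting up in front of the mouth.

Call:
apply_moves(deltas=[[1.0, [0, 0, -0.06], 0], [1.0, [-0.01, -0.1, -0.06], 0.02], [1.0, [-0.02, -0.2, -0.06], 0.04], [1.0, [-0.03, -0.3, -0.06], 0.06], [1.0, [-0.04, -0.4, -0.06], 0.08], [1.0, [-0.062, -0.532, -0.06], 0.1], [1.0, [-0.062, -0.532, -0.06], 0.108], [1.0, [-0.062, -0.532, -0.06], 0.108], [1.0, [-0.062, -0.532, -0.02], 0.108], [1.0, [-0.062, -0.532, -0.005], 0.108], [1.0, [-0.062, -0.532, -0.005], 0.108]])

```text
t: 5.25
eef_pos: [0.4604, -0.1044, 0.0366]
tool_rot: [-0.001, 0.418, 0.908, 0.0]
contact_force: [-2.0, 1.4, 7.7]
gripper_width: 0.167
grasp_force: 44.4
```

```bash
python3 - <<'E'
from station import bot
from h import *
t=bot.read_camera('top');p=bot.read_camera('scene');o=bot.get_obs();print(o['t'],o['eef_pos'],o['tool_rot'],o['contact_force'],o['torque'])
q=o['tool_rot'];yaw=2*np.arctan2(q[2],q[1])-np.pi;u=np.array([np.cos(yaw),np.sin(yaw)]);s=[*(o['eef_pos'][:2]+.0825*u),yaw];print(s,np.degrees(yaw))
S=[.6022,-.2610,-.8647]
out=[]
for c,(x,y) in((t,(240,140)),(p,(230,150))):
    m=c['color'].copy()
    for bx,st in [(TRAY[0],s),(box(-.055,.055,-.07,.07,0,.044),S)]:
        cv2.polylines(m,[cv2.convexHull(np.round(proj(c,place(bx,st))*8).astype(np.int32))],True,(255,0,255),1,shift=3)
    out.append(cv2.resize(m[y:y+200,x:x+200,::-1],None,fx=2,fy=2))
for c in(t,p):
    try: print(fit([c],[orange(c)],TRAY[:2],s))
    except Exception as e: print(e)
cv2.imwrite('pics/pre.png',np.hstack(out))
E
```

```text
5.35 [ 0.46050554 -0.10454899  0.03679138] [-6.31532209e-04  4.17987920e-01  9.08452269e-01  4.17067139e-04] [-1.68023314  1.31684863  6.10129118] [ 0.28681279  0.47973802 -0.04819093]
[np.float64(0.5141777299790756), np.float64(-0.16720316471192337), np.float64(-0.8624589543931158)] -49.41525808999149
(array([ 0.5152309 , -0.17344299, -0.7358382 ]), np.float64(-0.07750085353362922))
(array([ 0.51605052, -0.1689514 , -0.88066203]), np.float64(-0.5004816955684007))
```

View pics/pre.png

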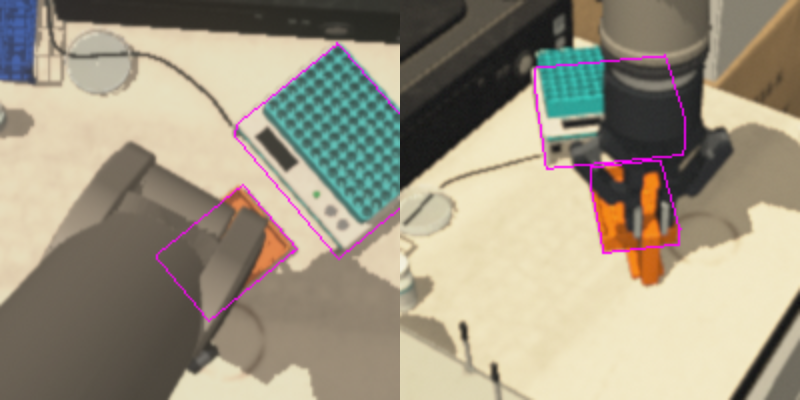

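The predicted outlines lie on the tray and station in both views. I'm relieving the bench load a little and entering to rear edge at about x = -20.

Call:
apply_moves(deltas=[[1.0, [-0.05, 0, -0.005], 0], [1.0, [-0.1, 0, -0.005], 0], [1.0, [-0.15, 0, -0.005], 0], [1.0, [-0.2, 0, -0.005], 0], [1.0, [-0.25, 0, -0.005], 0], [1.0, [-0.3, 0, -0.005], 0], [1.0, [-0.32, 0, -0.005], 0], [1.0, [-0.32, 0, -0.005], 0]])

```text
t: 6.15
eef_pos: [0.5026, -0.155, 0.0377]
tool_rot: [0.0, 0.419, 0.908, -0.0]
contact_force: [0.0, 0.6, -1.1]
gripper_width: 0.168
grasp_force: 43.2
```

Call:
apply_moves(deltas=[[1.0, [0, 0.01, 0], 0], [1.0, [0, 0.02, 0], 0], [1.0, [0, 0.03, 0], 0], [1.0, [0, 0.04, 0], 0], [1.0, [0, 0.04, 0], 0]])

```text
t: 6.65
eef_pos: [0.5086, -0.1485, 0.0378]
tool_rot: [0.0, 0.419, 0.908, 0.0]
contact_force: [-0.5, -0.5, -2.4]
gripper_width: 0.17
grasp_force: 43.2
```

Call:
apply_moves(deltas=[[1.0, [0, 0.008, 0], 0], [1.0, [0, 0.015, 0], 0], [1.0, [0, 0.015, 0], 0]])

```text
t: 6.95
eef_pos: [0.5108, -0.1469, 0.0378]
tool_rot: [0.0, 0.419, 0.908, 0.0]
contact_force: [0.5, 0.1, -1.9]
gripper_width: 0.168
grasp_force: 43.2
```

Call:
apply_moves(deltas=[[1.0, [0, 0.008, 0], 0], [1.0, [0, 0.015, 0], 0], [1.0, [0, 0.015, 0], 0]])

```text
t: 7.25
eef_pos: [0.5131, -0.145, 0.0378]
tool_rot: [0.0, 0.419, 0.908, 0.0]
contact_force: [0.2, 0.5, -1.3]
gripper_width: 0.171
grasp_force: 43.2
```

Call:
apply_moves(deltas=[[1.0, [0, 0.008, 0], 0], [1.0, [0, 0.015, 0], 0], [1.0, [0, 0.015, 0], 0]])

```text
t: 7.55
eef_pos: [0.5154, -0.143, 0.0378]
tool_rot: [0.0, 0.419, 0.908, 0.0]
contact_force: [-0.4, -0.3, -1.6]
gripper_width: 0.168
grasp_force: 43.2
```

Call:
apply_moves(deltas=[[1.0, [0, 0.008, 0], 0], [1.0, [0, 0.015, 0], 0], [1.0, [0, 0.015, 0], 0]])

```text
t: 7.85
eef_pos: [0.5177, -0.1411, 0.0378]
tool_rot: [0.0, 0.419, 0.908, 0.0]
contact_force: [0.2, 0.1, -1.6]
gripper_width: 0.17
grasp_force: 43.2
```

Call:
apply_moves(deltas=[[1.0, [0, 0.008, 0], 0], [1.0, [0, 0.015, 0], 0], [1.0, [0, 0.015, 0], 0]])

```text
t: 8.15
eef_pos: [0.5198, -0.1393, 0.0377]
tool_rot: [-0.0, 0.419, 0.908, -0.0]
contact_force: [-0.1, -0.1, -1.3]
gripper_width: 0.169
grasp_force: 43.2
```

```bash
python3 - <<'E'
from station import bot
o=bot.get_obs();print(o['eef_pos'],o['contact_force'],o['torque'])
E
```

```text
[ 0.51975771 -0.13925064  0.03774571] [-0.0825004  -0.11764319 -1.26507606] [ 0.02315171  0.13624366 -0.04064271]
```

Call:
apply_moves(deltas=[[1.0, [0, 0.005, 0], 0], [1.0, [0, 0.01, 0], 0], [1.0, [0, 0.01, 0], 0]])

```text
t: 8.45
eef_pos: [0.5204, -0.1382, 0.0376]
tool_rot: [-0.001, 0.419, 0.908, -0.0]
contact_force: [-2.8, -1.4, 0.2]
gripper_width: 0.169
grasp_force: 43.4
```

Call:
apply_moves(deltas=[[1.0, [0, 0.005, 0], 0], [1.0, [0, 0.01, 0], 0], [1.0, [0, 0.01, 0], 0]])

```text
t: 8.75
eef_pos: [0.5212, -0.137, 0.0374]
tool_rot: [-0.001, 0.42, 0.908, -0.0]
contact_force: [-5.0, -2.0, 0.4]
gripper_width: 0.171
grasp_force: 43.6
```

Left wall felt at a tray y of about 17 mm. I'm backing off to a very light touch and moving forward.

Call:
apply_moves(deltas=[[1.0, [0, -0.0175, 0], 0], [1.0, [0, -0.0175, 0], 0], [1.0, [-0.015, -0.0175, 0], 0], [1.0, [-0.03, -0.0175, 0], 0], [1.0, [-0.045, -0.0175, 0], 0], [1.0, [-0.055, -0.0175, 0], 0], [1.0, [-0.055, -0.0175, 0], 0]])

```text
t: 9.45
eef_pos: [0.5279, -0.1479, 0.0379]
tool_rot: [0.001, 0.419, 0.908, -0.0]
contact_force: [-0.6, -1.6, -1.3]
gripper_width: 0.17
grasp_force: 43.2
```

```bash
cat > st.py <<'E'
from station import bot
import numpy as np
S=np.array([.6022,-.2610]);y=-.8647
u=np.array([np.cos(y),np.sin(y)]);v=np.array([-u[1],u[0]])
def show():
    o=bot.get_obs();d=o['eef_pos'][:2]-S;f=o['contact_force'];q=o['tool_rot']
    print('t',o['t'],'rear x %.1f tcp y %.1f mm'%(1e3*(d@u+.13),1e3*(d@v)),'yaw rel %.2f'%np.degrees(2*np.arctan2(q[2],q[1])-np.pi-y),'F fwd %.1f left %.1f z %.1f'%(f[:2]@u,f[:2]@v,f[2]),'M',o['torque'].round(2),'z',o['eef_pos'][2])
show()
E
python3 st.py
```

```text
t 9.45 rear x -4.3 tcp y 16.9 mm yaw rel -0.01 F fwd 0.8 left -1.5 z -1.3 M [-0.22  0.35 -0.19] z 0.037871551315157626
```

Call:
apply_moves(deltas=[[1.0, [-0.01, 0, 0], 0], [1.0, [-0.02, 0, 0], 0], [1.0, [-0.03, 0, 0], 0], [1.0, [-0.03, 0, 0], 0]])

```text
t: 9.85
eef_pos: [0.5316, -0.1523, 0.0379]
tool_rot: [0.0, 0.419, 0.908, -0.0]
contact_force: [-2.1, -1.0, -2.3]
gripper_width: 0.165
grasp_force: 43.2
```

```bash
python3 st.py
```

```text
t 9.85 rear x 1.5 tcp y 16.8 mm yaw rel -0.01 F fwd -0.7 left -2.2 z -2.3 M [-0.25  0.37 -0.16] z 0.037868181937012566
```

Call:
apply_moves(deltas=[[1.0, [-0.01, 0, 0], 0], [1.0, [-0.02, 0, 0], 0], [1.0, [-0.03, 0, 0], 0], [1.0, [-0.03, 0, 0], 0]])

```text
t: 10.25
eef_pos: [0.5354, -0.1569, 0.0379]
tool_rot: [0.0, 0.419, 0.908, -0.0]
contact_force: [-1.2, -1.0, -2.3]
gripper_width: 0.168
grasp_force: 43.2
```

```bash
python3 st.py
```

```text
t 10.25 rear x 7.5 tcp y 16.7 mm yaw rel -0.01 F fwd -0.1 left -1.6 z -2.3 M [-0.2   0.29 -0.12] z 0.03785749880348317
```

Call:
apply_moves(deltas=[[1.0, [-0.01, 0, 0], 0], [1.0, [-0.02, 0, 0], 0], [1.0, [-0.03, 0, 0], 0], [1.0, [-0.03, 0, 0], 0]])

```text
t: 10.65
eef_pos: [0.5393, -0.1615, 0.0379]
tool_rot: [0.0, 0.419, 0.908, -0.0]
contact_force: [-0.8, -1.0, -1.7]
gripper_width: 0.17
grasp_force: 43.2
```

Call:
apply_moves(deltas=[[1.0, [-0.01, 0, 0], 0], [1.0, [-0.02, 0, 0], 0], [1.0, [-0.03, 0, 0], 0], [1.0, [-0.03, 0, 0], 0]])

```text
t: 11.05
eef_pos: [0.5432, -0.166, 0.0379]
tool_rot: [0.0, 0.419, 0.908, -0.0]
contact_force: [-1.7, -0.7, -1.8]
gripper_width: 0.169
grasp_force: 43.2
```

Call:
apply_moves(deltas=[[1.0, [-0.01, 0, 0], 0], [1.0, [-0.02, 0, 0], 0], [1.0, [-0.03, 0, 0], 0], [1.0, [-0.03, 0, 0], 0]])

```text
t: 11.45
eef_pos: [0.5471, -0.1706, 0.0379]
tool_rot: [0.0, 0.419, 0.908, -0.0]
contact_force: [-0.9, 0.0, -1.9]
gripper_width: 0.171
grasp_force: 43.2
```

```bash
python3 st.py
```

```text
t 11.45 rear x 25.5 tcp y 16.7 mm yaw rel -0.01 F fwd -0.6 left -0.7 z -1.9 M [-0.15  0.31 -0.02] z 0.03785394056191899
```

Call:
apply_moves(deltas=[[1.0, [-0.01, 0, 0], 0], [1.0, [-0.02, 0, 0], 0], [1.0, [-0.03, 0, 0], 0], [1.0, [-0.04, 0, 0], 0], [1.0, [-0.04, 0, 0], 0]])

```text
t: 11.95
eef_pos: [0.5523, -0.1767, 0.0379]
tool_rot: [0.0, 0.419, 0.908, -0.0]
contact_force: [-0.4, -1.1, -1.6]
gripper_width: 0.167
grasp_force: 43.2
```

Call:
apply_moves(deltas=[[1.0, [-0.008, 0, 0], 0], [1.0, [-0.015, 0, 0], 0], [1.0, [-0.015, 0, 0], 0]])

```text
t: 12.25
eef_pos: [0.554, -0.1788, 0.0378]
tool_rot: [0.0, 0.419, 0.908, -0.0]
contact_force: [-1.9, -0.4, -1.2]
gripper_width: 0.171
grasp_force: 43.2
```

Call:
apply_moves(deltas=[[1.0, [-0.008, 0, 0], 0], [1.0, [-0.015, 0, 0], 0], [1.0, [-0.015, 0, 0], 0]])

```text
t: 12.55
eef_pos: [0.5549, -0.1798, 0.0375]
tool_rot: [-0.001, 0.419, 0.908, 0.0]
contact_force: [-5.0, 3.2, 0.9]
gripper_width: 0.172
grasp_force: 43.5
```

```bash
python3 st.py
```

```text
t 12.55 rear x 37.5 tcp y 16.6 mm yaw rel 0.02 F fwd -5.7 left -1.8 z 0.9 M [ 0.58  0.91 -0.06] z 0.037468826835672174
```

Plunger contact felt. I'm continuing in small steps.

Call:
apply_moves(deltas=[[1.0, [-0.005, 0, 0], 0], [1.0, [-0.01, 0, 0], 0], [1.0, [-0.01, 0, 0], 0]])

```text
t: 12.85
eef_pos: [0.5559, -0.1811, 0.0374]
tool_rot: [-0.002, 0.419, 0.908, 0.0]
contact_force: [-4.8, 2.8, 1.1]
gripper_width: 0.167
grasp_force: 43.6
```

Call:
apply_moves(deltas=[[1.0, [-0.005, 0, 0], 0], [1.0, [-0.01, 0, 0], 0], [1.0, [-0.01, 0, 0], 0]])

```text
t: 13.15
eef_pos: [0.5572, -0.1826, 0.0374]
tool_rot: [-0.002, 0.419, 0.908, 0.0]
contact_force: [-4.3, 4.0, 1.8]
gripper_width: 0.17
grasp_force: 43.6
```

```bash
python3 st.py
```

```text
t 13.15 rear x 41.2 tcp y 16.6 mm yaw rel 0.03 F fwd -5.8 left -0.7 z 1.8 M [ 0.72  1.07 -0.01] z 0.0373930455525102
```

Call:
apply_moves(deltas=[[1.0, [-0.005, 0, 0], 0], [1.0, [-0.01, 0, 0], 0], [1.0, [-0.01, 0, 0], 0]])

```text
t: 13.45
eef_pos: [0.5585, -0.1841, 0.0374]
tool_rot: [-0.002, 0.419, 0.908, 0.0]
contact_force: [-4.7, 3.6, 0.4]
gripper_width: 0.17
grasp_force: 43.6
```

Call:
apply_moves(deltas=[[1.0, [-0.005, 0, 0], 0], [1.0, [-0.005, 0, 0], 0]])

```text
t: 13.65
eef_pos: [0.5592, -0.1849, 0.0374]
tool_rot: [-0.002, 0.419, 0.908, 0.0]
contact_force: [-4.8, 4.1, 1.7]
gripper_width: 0.171
grasp_force: 43.6
```

```bash
python3 st.py
```

```text
t 13.65 rear x 44.1 tcp y 16.7 mm yaw rel 0.04 F fwd -6.2 left -1.0 z 1.7 M [ 0.69  1.04 -0.05] z 0.037399054397933465
```

Call:
apply_moves(deltas=[[1.0, [-0.004, 0, 0], 0], [1.0, [-0.004, 0, 0], 0]])

```text
t: 13.85
eef_pos: [0.5596, -0.1853, 0.0374]
tool_rot: [-0.002, 0.419, 0.908, 0.001]
contact_force: [-5.2, 3.4, 0.7]
gripper_width: 0.17
grasp_force: 43.6
```

Call:
apply_moves(deltas=[[1.0, [-0.004, 0, 0], 0], [1.0, [-0.004, 0, 0], 0]])

```text
t: 14.05
eef_pos: [0.5595, -0.1853, 0.0372]
tool_rot: [-0.003, 0.419, 0.908, 0.001]
contact_force: [-6.1, 5.0, 2.7]
gripper_width: 0.166
grasp_force: 43.7
```

```bash
python3 st.py
```

```text
t 14.05 rear x 44.7 tcp y 16.6 mm yaw rel 0.05 F fwd -7.8 left -1.4 z 2.7 M [1.01 1.38 0.  ] z 0.03717336838666895
```

Call:
apply_moves(deltas=[[1.0, [-0.004, 0, 0], 0], [1.0, [-0.004, 0, 0], 0], [1.0, [-0.004, 0, 0.003], 0], [1.0, [-0.004, 0, 0.003], 0]])

```text
t: 14.45
eef_pos: [0.5593, -0.1852, 0.0368]
tool_rot: [-0.004, 0.419, 0.908, 0.001]
contact_force: [-9.1, 7.3, 7.9]
gripper_width: 0.173
grasp_force: 44.3
```

```bash
python3 st.py
```

```text
t 14.45 rear x 44.5 tcp y 16.6 mm yaw rel 0.06 F fwd -11.5 left -2.1 z 7.9 M [ 1.48  2.03 -0.01] z 0.036838668814426885
```

The hard stop is confirmed: force rises with no further travel. I'm relaxing slightly, opening and lifting off.

Call:
apply_moves(deltas=[[1.0, [0.004, 0, 0], 0], [0.9, [0.004, 0, 0], 0], [0.7, [0.004, 0, 0], 0], [0.4, [0.004, 0, 0], 0], [0.4, [0.004, 0, 0], 0], [0.4, [0.004, 0, 0], 0], [0.4, [0.004, 0, -0.1], 0], [0.4, [0.004, 0, -0.3], 0], [0.4, [0.004, 0, -0.5], 0], [0.4, [0.004, 0, -0.7], 0], [0.4, [0.004, 0, -0.7], 0]])

```text
t: 15.55
eef_pos: [0.5649, -0.1893, 0.1829]
tool_rot: [0.005, 0.419, 0.908, 0.001]
contact_force: [0.4, -0.7, -0.7]
gripper_width: 0.596
grasp_force: 0.0
```

Call:
apply_moves(deltas=[[0.4, [0.4, 0.3, -0.2], 0], [0.4, [0.4, 0.6, -0.3], 0], [0.4, [0.4, 0.9, -0.3], 0], [0.4, [0.4, 0.95, -0.3], 0], [0.4, [0.4, 0.95, -0.3], 0], [0.4, [0.4, 0.95, -0.3], 0]])

```text
t: 16.15
eef_pos: [0.6564, 0.0022, 0.2366]
tool_rot: [0.0, 0.416, 0.91, 0.001]
contact_force: [0.3, -0.3, -0.1]
gripper_width: 0.6
grasp_force: 0.0
```

```bash
python3 - <<'E'
from station import bot
from h import *
t=bot.read_camera('top');p=bot.read_camera('scene');o=bot.get_obs();print(o['t'],o['eef_pos'],o['contact_force'])
S=np.array([.6022,-.2610,-.8647]);h=place(np.array([[-.0035,.0166,0]]),S)[0];s=[h[0],h[1],S[2]]
out=[]
for c,(x,y) in((t,(300,130)),(p,(250,130))):
    m=c['color'].copy()
    for bx,st in [(TRAY[2],s),(box(-.055,.055,-.07,.07,0,.044),S)]:
        cv2.polylines(m,[cv2.convexHull(np.round(proj(c,place(bx,st))*8).astype(np.int32))],True,(255,0,255),1,shift=3)
    out.append(cv2.resize(m[y:y+160,x:x+160,::-1],None,fx=2.5,fy=2.5))
cv2.imwrite('pics/end.png',np.hstack(out))
E
```

```text
16.25 [ 0.65382431 -0.00333107  0.23635397] [-0.1831169  -0.08496433  0.20700671]
```

View pics/end.png

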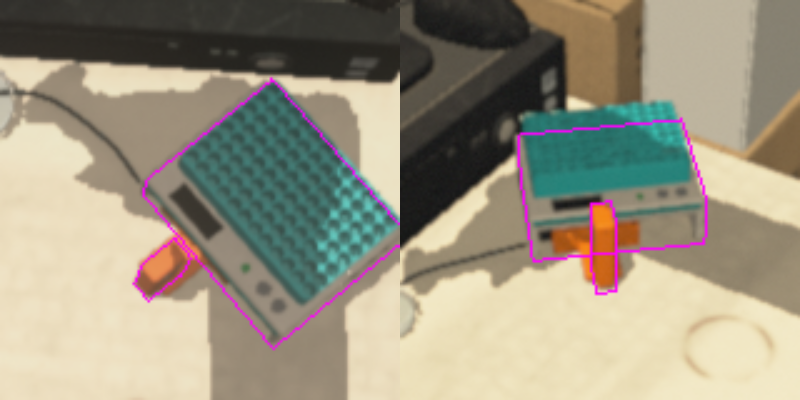

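The released grip stands at the predicted home outline in both views, and the arm is clear, so I'm handing in.

```bash
python3 -c "
from station import bot
print(bot.hand_in())"
```

```text
the job is handed in; nothing more can be done
None
```

The job is handed in, with no verdict shown: by touch the tray reached the end stop after about 8 mm of plunger travel, wrist readings peaked near 12 N, and it was released with the arm clear at about 16 s; the pen, syringe and vial were never approached.

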